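# Lock the shaker's hold-down bar with its hairpin spring clip

### The arm

A 6-joint arm with a two-finger parallel gripper is mounted at the origin on the work surface. World frame = base frame: x ahead of the robot, y to its left, z up, the work surface at z = 0. Lengths are in mm, angles in rad, forces in N, time in s.
With the tool pointing down it reaches from about 275 to 850 mm from the base axis. Payload 5.2 kg.
Tool frame: the origin (TCP) lies between the finger pads; the fingertips stand 14 mm ahead of it and the grasp point (between the pads) lies 5 mm behind it; z points along the fingers, y is the line along which they close (so a half turn about z gives the same grasp; the last joint's range is limited). The gripper opens to 85 mm and grips with 20 to 120 N. Pads are 22 mm wide; open, the fingers measure 114 mm over their backs; the gripper's body (76 mm by 85 mm) begins 54 mm behind the grasp point. The pads swing forward as they close: fully open they stand 13 mm farther back than shut.
Start: joints at [0.924, 0.259, 1.535, -0, 1.348, -0.203], TCP at [236.136, 496.734, 219.41] pointing down, gripper open.
Joint ranges: [-3.14, 3.14], [-0.91, 2.08], [0.19, 2.58], [-1.22, 4.36], [0.22, 2.71], [-3.12, 3.12]. Speed limits (rad/s): [2.57, 2.57, 3.14, 3.14, 3.14, 3.14].

### API

Orientations are given as a unit quaternion [x, y, z, w].
In Python, from cell import bot gives the robot as it stands. The module is installed in compiled form; this text tells all that it offers.
- The arm moves only by the tool apply_moves, never from a script. Its argument "steps" is a list that holds one entry, the list of rows, each a list of 6 numbers: the shift along the tool's x, y, z in mm, then the turn, a rotation vector about the tool's x, y, z in rad. In form: [[[x, y, z, ax, ay, az], ...]]. A call has 1 to 8 rows; each row shifts and turns the commanded pose from where the row before left it, along the tool's axes as they then stand; what a row does not reach is not made up. A row lasts 1/8 s, in which the tool goes at most 62.5 mm and 10.7 degrees, less where a joint would pass 70% of its speed; a pose out of reach is approached as far as the arm can. A call with a gripper value outside its range is refused whole. "gripper" is the finger opening in mm, from 0 to 85.4, set as the call begins (left out, the last holds). The fingers move at their own pace and stop on an object; "grip_force" is the grip in N (left out, the last holds). Time passes only in rows, so rows that do not move let the fingers close. It gives the time, the measured TCP pose, the force, the opening and the grip force at its end, in the units of the state.
- bot.read_state(): the state, without advancing time (a new reading comes with each control period).
- bot.read_camera(name): name is "scene" or "side" or "wrist"; returns the picture (420x560x3 uint8, red, green, blue); there is no depth.
- bot.camera_params(name): a dict with "fx", "fy", "cx", "cy" (pixels), "dist_coeffs" ([k1, k2, p1, p2, k3] as OpenCV has them; the pictures are not rectified), "R" (3x3) and "t" (3): a world point X has camera coordinates R X + t. Camera axes: x right, y down, z forward; pixel columns grow to the right and rows downward; lengths in mm; the calibration is good to about 2 mm. A picture is of the moment at which its call begins: read the wrist's pose just before it. camera_params takes no time and is no camera call; for the wrist camera it gives the pose at the moment of the call.
- bot.close_job(): hands the job in; it is judged then, once.
The state is a dict: "t": time; "q": joint angles; "dq": joint speeds; "joint_efforts": joint torques, N m; "position": TCP position; "ee_rot": TCP orientation; "contact_force": force on the tool from outside, world axes, zero at the start; "moment": the same for the moment, N m; "gripper_width": finger opening in mm; "grasp_force": force on a finger pad.
Only numpy, scipy, OpenCV 4.12 (cv2) and the standard library are available. Lean on these libraries where they do the work, as an engineer would, in place of code of your own. Each camera call takes 0.05 s, during which the arm holds its last target. There are 200 camera calls.

### The job

Fold the shaker's hold-down bar all the way down over the vials, then pick up the hairpin spring clip and push it sideways onto the neck of the sprung stud, above the bar, until its legs snap past the neck and it sits fully home. Push with feeling: the stud backs away on its spring and must never be driven onto its stop, so stop pushing as soon as the clip snaps on, let the stud come back, and let go. Do not knock over the two sample bottles that stand about.

Things in the scene. Friction and masses are not known exactly. Their poses are not given: they have to be found in the camera images.
- shaker_deck (a point): The shaker, fixed to the bench: a low white box, 160 mm (its x) by 300 mm (its y), 30 mm high, with nine blue-capped vials up to 71 mm high on its dark deck. The point is the deck's centre, 30 mm above the bench. x points away from the robot (turned up to 0.3 rad): the clip is pushed on along +x. y runs along the folded bar, from stud to hinge.
- bar (a joint): Angle of the hold-down bar: 0 = folded down level over the vials (it stops there), grows as its free end rises (starts at 0.35 to 0.75). The hinge is stiff: the bar stays where it is left; pressed from above it takes a few N to fold down.
- bar_hinge (a point): The bar's hinge line, at the height of the bar's top face: in the shaker's frame at x 0, y +115 mm; 80 mm above the bench. It does not move.
- bar_press (a point): A good place to press the bar down with closed fingers: on its top face, 125 mm from the hinge; 80 mm above the bench when down. The bar is flat steel, 24 mm wide, 6 mm thick. Its free end, 172 to 236 mm from the hinge, is a paddle reaching 87 mm to -x and 47 mm to +x of the shaker, with a slot 24 mm wide through which the stud comes up.
- stud (a joint): How far the stud is pushed back on its spring along +x of the shaker, m: 0 at rest, spring 0.7 N per mm, hard stop at 23.5 mm (over 21.5 mm counts as driven onto it). It takes about 8 to 14 N to get the clip past, differing from time to time, so the stud backs away 12 to 20 mm before the legs snap over it; then the force drops at once by several N as the stud jumps back into the pocket.
- neck (a point): Middle of the stud's neck (moves with the stud): at rest in the shaker's frame at x 0, y -100 mm; 85 mm above the bench. The steel stud is upright; its neck is 12 mm thick and free from 80 mm (level with the top face of the folded bar) to 90.5 mm above the bench; above it a head 17 mm thick up to 100 mm.
- clip_tab (a point): The hairpin spring clip (about 90 g), at the point to grasp: its grey upright finger tab, 22 mm long (clip's x), 14 mm thick (clip's y), up to 42 mm above the clip's underside; this point lies on its middle, 27 mm above the underside. The clip lies flat on the bench, its two steel legs pointing to its +x; its foot is 32 mm wide and 5 mm thick.
- clip_pocket (a point): Where the neck sits between the legs when home: 45 mm ahead (+x) of the tab's middle on the clip's centre line, 2.5 mm above the underside. The legs are 5 mm rods on springs; 8 mm ahead of here they bulge in to a 7 mm gap, and from there flare to 27 mm at the tips, 26 mm ahead of here. A rigid tongue 6.5 mm behind this point stops the neck.
- clip: The whole clip; origin on the underside below the middle of the tab, x towards the legs, z up.
- bottle_a: A square sample bottle, 44 mm wide and 92 mm tall, origin under its middle. A bystander.
- bottle_b: A second such bottle. A bystander.
Mind the look-alikes: they are no part of the job. What is shaped like the clip but purple or red is not meant.

How it is judged (in metres and radians):
On the way, in this order (a step that is already met when the one before it is completed fails the run):
1. the bar is folded down level (value of joint bar below 0.03 rad), for 0.2 s.
2. the clip's legs straddle the stud and push it back by more than 4 mm (value of joint stud above 0.004 m and horizontal distance between clip_pocket and neck below 0.03 m), for 0.02 s.
At the end, for the whole second after the job is handed in: The bar is folded down (within 0.04 rad), the clip lies at rest round the stud's neck, level within 0.15 rad, its pocket within 3.5 mm of the stud's axis and within 6 mm of the middle of the neck in height, and the stud has sprung back to within 3 mm of its rest (value of joint bar below 0.04 rad and value of joint stud below 0.003 m and horizontal distance between clip_pocket and neck below 0.0035 m and z of clip_pocket in the frame of neck between -0.006 and 0.006 m and angle between clip's own z axis and vertical below 0.15 rad and linear speed of clip below 0.02 m/s); the robot touches nothing.
It fails at once if the stud is driven back onto its stop (more than 21.5 mm) (value of joint stud above 0.0215 m).
It fails at once if the clip is rammed on after it has snapped home (stud held back more than 13.5 mm with the clip home) (horizontal distance between clip_pocket and neck below 0.002 m and value of joint stud above 0.0135 m).
It fails at once if a sample bottle is knocked over (angle between any of bottle_a, bottle_b's own z axis and vertical above 0.6 rad).
It also fails if it takes over 64 s, if anything falls off the work surface, if the arm or the gripper's body presses on something with over 40 N, if the wrist force passes 120 N, or if a joint passes its speed limit or range.

## Working session

There is one attempt and no reset: what is moved stays moved. The work goes in short steps, Python scripts to look and compute and a tool call to move; the robot and the scene stay as the last step left them, time stands still between calls to the robot, and variables do not carry over. Pictures are saved under pics/ and viewed, at most 10 in all, crops included, and the job is handed in when it is done.

Besides the shell and the picture viewer there is one more tool, called after "Call:" as a command line: name --argument value ..., lists and objects as JSON in quotes. apply_moves: Moves the arm, as the interface text tells. Its arguments: {"type":"object","properties":{"steps":{"type":"array"},"gripper":{"type":"number"},"grip_force":{"type":"number"}},"required":["steps"]}

```bash
mkdir -p pics; python3 - <<'E'
from cell import bot
import cv2,numpy as np
s=bot.read_state();print(s['t'],s['position'],s['ee_rot'],s['contact_force'])
for n in('scene','side'):
    im=bot.read_camera(n);cv2.imwrite(f'pics/{n}0.png',im[:,:,::-1])
    p=bot.camera_params(n);R=np.array(p['R']);print(n,p['fx'],p['dist_coeffs'],(-R.T@np.array(p['t'])).round(),R.round(2).tolist())
E
```

```text
0.0 [235.79365341 496.28185263 218.57232106] [ 2.20094349e-01  9.75478152e-01 -8.39700771e-04 -3.84088912e-04] [-0.21318113 -0.17339169 -0.44656038]
scene 521.8284047190579 [-0.15128958  0.          0.          0.          0.        ] [1166. -185. 1145.] [[0.16, 0.99, -0.01], [0.83, -0.14, -0.53], [-0.53, 0.07, -0.85]]
side 387.68912661405574 [0.03640956 0.         0.         0.         0.        ] [ 401. -783.  835.] [[0.99, -0.11, 0.01], [-0.08, -0.73, -0.68], [0.08, 0.67, -0.74]]
```

View pics/scene0.png

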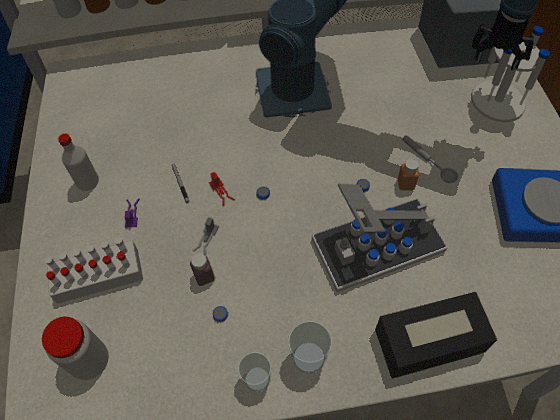

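View pics/side0.png

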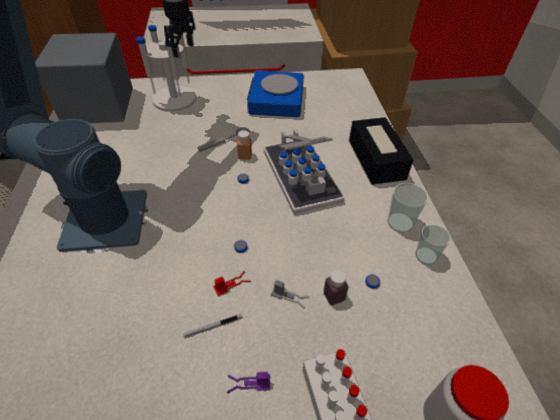

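Scene: grey clip at about (207,232), with the dark bottle behind it at (202,268). The shaker is at about (380,240), with the bar raised and its paddle at (358,207). The brown bottle is at (408,177). Side: clip (288,293), shaker (305,175). I'll zoom in next.

```bash
cat > h.py <<'E'
from cell import bot
import cv2,numpy as np
def ray(n,uv,p=None):
    p=p or bot.camera_params(n);R=np.array(p['R']);t=np.array(p['t'])
    K=np.array([[p['fx'],0,p['cx']],[0,p['fy'],p['cy']],[0,0,1]])
    x=cv2.undistortPoints(np.array([[uv]],float),K,np.array(p['dist_coeffs']))[0,0]
    return -R.T@t,R.T@np.array([x[0],x[1],1])
def onz(n,uv,z,p=None):
    c,d=ray(n,uv,p);return c+d*(z-c[2])/d[2]
def tri(obs):
    A=np.zeros((3,3));b=np.zeros(3);L=[]
    for n,uv,*p in obs:
        c,d=ray(n,uv,*p);d/=np.linalg.norm(d);M=np.eye(3)-np.outer(d,d);A+=M;b+=M@c;L.append((M,c))
    X=np.linalg.solve(A,b);return X,[np.linalg.norm(M@(X-c)) for M,c in L]
def proj(n,X,p=None):
    p=p or bot.camera_params(n);R=np.array(p['R']);K=np.array([[p['fx'],0,p['cx']],[0,p['fy'],p['cy']],[0,0,1]])
    return cv2.projectPoints(np.array(X,float).reshape(-1,3),cv2.Rodrigues(R)[0],np.array(p['t']),K,np.array(p['dist_coeffs']))[0][:,0]
E
python3 - <<'E'
import cv2,numpy as np
a=cv2.imread('pics/scene0.png');b=cv2.imread('pics/side0.png')
def c(i,x,y,w,h,k):return cv2.resize(i[y:y+h,x:x+w],None,fx=k,fy=k,interpolation=cv2.INTER_CUBIC)
o=np.zeros((600,800,3),np.uint8)
def put(i,x,y):o[y:y+i.shape[0],x:x+i.shape[1]]=i
put(c(a,305,175,150,120,3),0,0)      #450x360
put(c(b,258,125,90,90,3.75),455,0)  # 337
put(c(a,180,205,60,45,5),0,365)   #300x225
put(c(b,260,270,60,45,5),305,365)
cv2.imwrite('pics/c1.png',o)
E
```

```text
(no output)
```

View pics/c1.png

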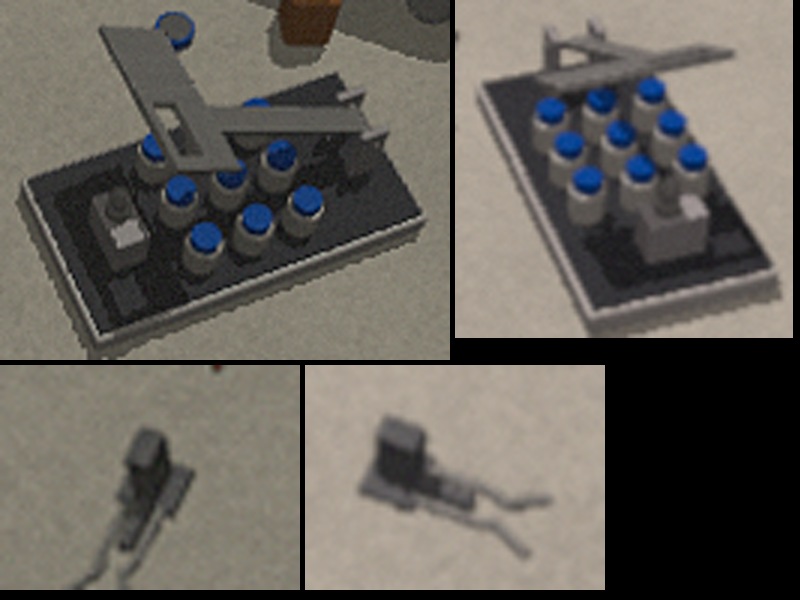

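Composite: scene crop has the deck corners at (25,185),(100,338),(422,220),(338,75) and the stud head top at (118,195). The side crop shows the stud near (668,188). The clip's tab top is at (151,438) in scene and (402,426) in side, and its leg tips are at (548,500) and (526,552) in side.

```bash
python3 - <<'E'
from h import *
S=lambda u,v:(305+(u-1)/3,175+(v-1)/3)
D=lambda u,v:(258+(u-455-1.4)/3.75,125+(v-1.4)/3.75)
C=lambda u,v:(180+(u-2)/5,205+(v-365-2)/5)
E_=lambda u,v:(260+(u-305-2)/5,270+(v-365-2)/5)
P=[onz('scene',S(*q),30) for q in [(24,185),(99,340),(424,221),(338,74)]]
P=np.array(P);print('deck',P.round(1).tolist(),P.mean(0).round(1),[np.linalg.norm(P[i]-P[i-1]).round(1) for i in range(4)])
print('side deck',[onz('side',D(*q),30).round(1).tolist() for q in [(482,86),(588,312),(778,275)]])
print('stud',onz('scene',S(118,193),100).round(1),tri([('scene',S(118,193)),('side',D(668,183))]))
print('tab',onz('scene',C(151,438),42).round(1),onz('side',E_(402,426),42).round(1),tri([('scene',C(151,438)),('side',E_(402,426))]))
print('tips',[onz('side',E_(*q),2.5).round(1).tolist() for q in[(548,500),(526,552)]])
# paddle corners: hinge-end etc
for n,q in [('far-x end L',(100,28)),('far-x end R',(143,28)),('near L',(178,168)),('near R',(240,168))]:
  print(n,S(*q))
print('bottle',onz('scene',(202,283),0).round(),onz('side',(336,300),0).round(),onz('scene',(408,188),0).round())
E
```

```text
deck [[543.3, -37.3, 30.0], [689.2, -5.3, 30.0], [631.7, 279.1, 30.0], [480.5, 250.3, 30.0]] [586.2 121.7  30. ] [np.float64(294.4), np.float64(149.4), np.float64(290.2), np.float64(154.0)]
side deck [[476.7, 245.1, 30.0], [532.4, -36.9, 30.0], [685.0, -13.4, 30.0]]
stud [601.4  23.2 100. ] (array([600.18292311,  23.9509558 ,  99.41251843]), [np.float64(0.9849489382078757), np.float64(0.9849489382077969)])
tab [ 459.2 -283.1   42. ] [ 463.8 -283.9   42. ] (array([ 462.48153289, -283.96717789,   44.60050522]), [np.float64(1.7850928777733264), np.float64(1.7850928777732422)])
tips [[532.7, -308.2, 2.5], [517.7, -334.6, 2.5]]
far-x end L (338.0, 184.0)
far-x end R (352.3333333333333, 184.0)
near L (364.0, 230.66666666666666)
near R (384.6666666666667, 230.66666666666666)
bottle [ 610. -320.    0.] [ 598. -323.    0.] [422. 248.   0.]
```

Call:
apply_moves --steps '[[[0, 0, 0, 0, 0, -0.164], [0, 0, 0, 0, 0, -0.164], [0, 0, 0, 0, 0, -0.164], [0, 0, 0, 0, 0, -0.164], [-26, -44, -2, 0, 0, 0], [-26, -44, -2, 0, 0, 0], [-26, -44, -2, 0, 0, 0], [-26, -44, -2, 0, 0, 0]]]' --gripper 0

```text
t: 1.1
position: [375.5, 345.2, 227.2]
ee_rot: [-0.106, 0.994, -0.0, -0.0]
contact_force: [-0.8, 0.5, 0.5]
gripper_width: -0.1
grasp_force: 0.0
```

Call:
apply_moves --steps '[[[-26, -44, -2, 0, 0, 0], [-26, -44, -2, 0, 0, 0], [-26, -44, 0, 0, 0, 0], [-26, -44, 0, 0, 0, 0], [-26, -44, 0, 0, 0, 0], [-26, -44, 0, 0, 0, 0], [0, 0, 0, 0, 0, 0]]]'

```text
t: 1.98
position: [584.8, 118.2, 230.2]
ee_rot: [-0.104, 0.995, -0.0, -0.0]
contact_force: [-0.7, 0.6, 0.3]
gripper_width: -0.1
grasp_force: 0.0
```

```bash
python3 - <<'E'
from h import *
s=bot.read_state();print(s['t'],s['position'],s['ee_rot'],s['contact_force'],s['gripper_width'])
ims=[bot.read_camera(n) for n in('scene','wrist')]
a,w=[i[:,:,::-1] for i in ims]
for n,i in zip(('scene1','wrist1'),(a,w)):cv2.imwrite(f'pics/{n}.png',i)
o=np.zeros((600,800,3),np.uint8)
o[:300,:400]=cv2.resize(w,(400,300));o[:480,400:800]=cv2.resize(a[150:310,315:448],(400,480),interpolation=cv2.INTER_CUBIC)
cv2.imwrite('pics/c2.png',o)
p=bot.camera_params('wrist');R=np.array(p['R']);print((-R.T@p['t']).round(),R.round(2).tolist(),p['fx'])
E
```

```text
1.975 [584.80265873 118.20676707 230.19468407] [-1.03724247e-01  9.94605904e-01 -3.82208262e-04 -4.79605730e-04] [-0.72938763  0.60540533  0.31796184] -0.13386383774301494
[516. 106. 385.] [[-0.21, 0.98, -0.0], [0.94, 0.2, 0.27], [0.27, 0.06, -0.96]] 330.69888268290225
```

View pics/c2.png

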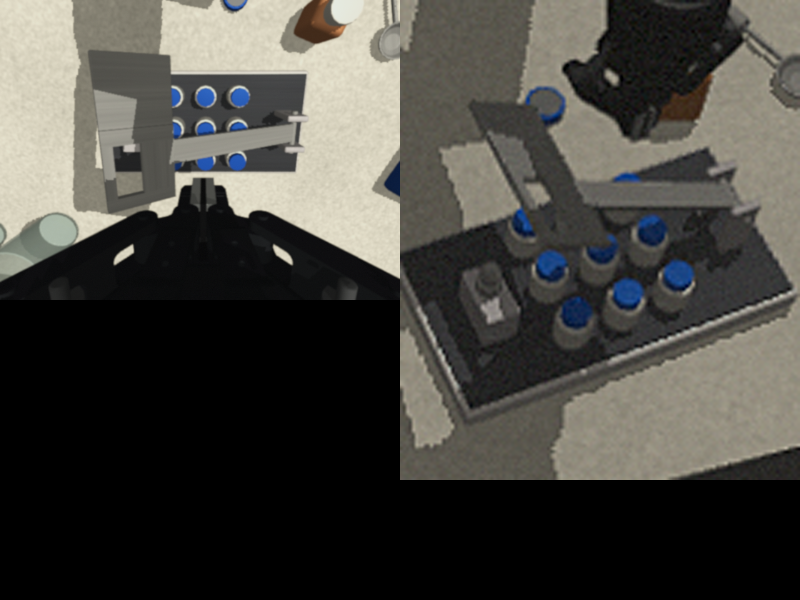

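Wrist view: hinge near full-image pixel (416,184), the bar's paddle junction at about (240,210), the deck corners visible at (427,103) and (415,240). I'll check against the model.

```bash
python3 - <<'E'
from h import *
k=1.4
print('hinge',onz('wrist',(297*k,132*k),80).round(1))
print('deck corner',onz('wrist',(306*k,73*k),30).round(1),onz('wrist',(296*k,172*k),30).round(1))
ya=.209;X=np.array([np.cos(ya),np.sin(ya),0]);Y=np.array([-X[1],X[0],0]);Z=np.array([0,0,1])
c=np.array([600.5,23.6,0])+100*Y;print('deck c from stud',c)
print('hinge pred',(c+115*Y+80*Z).round(1))
for th in(.35,.45,.55,.65,.75):
  H=c+115*Y+80*Z;d=-np.cos(th)*Y+np.sin(th)*Z
  print(th,(proj('wrist',[H+125*d,H+172*d,H+236*d-87*X,H+236*d+47*X])/k).round().tolist(),(H+125*d).round())
E
```

```text
hinge [553.1 240.2  80. ]
deck corner [475.  247.3  30. ] [622.  281.2  30. ]
deck c from stud [579.75182351 121.42388856   0.        ]
hinge pred [555.9 233.9  80. ]
0.35 [[202.0, 141.0], [161.0, 144.0], [83.0, 55.0], [101.0, 194.0]] [580. 119. 123.]
0.45 [[207.0, 143.0], [165.0, 149.0], [82.0, 52.0], [102.0, 204.0]] [579. 124. 134.]
0.55 [[212.0, 146.0], [171.0, 153.0], [83.0, 49.0], [105.0, 216.0]] [578. 130. 145.]
0.65 [[220.0, 149.0], [180.0, 158.0], [90.0, 45.0], [112.0, 230.0]] [577. 137. 156.]
0.75 [[229.0, 152.0], [192.0, 163.0], [102.0, 41.0], [124.0, 245.0]] [575. 144. 165.]
```

Call:
apply_moves --steps '[[[5, 2, 20, 0, 0, 0], [0, 0, 30, 0, 0, 0], [0, 0, 15, 0, 0, 0], [0, 0, 12, 0, 0, 0], [0, 0, 12, 0, 0, 0], [0, 0, 12, 0, 0, 0], [0, 0, 12, 0, 0, 0], [0, 0, 10, 0, 0, 0]]]'

```text
t: 3.08
position: [577.8, 122.1, 107.8]
ee_rot: [-0.106, 0.994, -0.0, 0.0]
contact_force: [0.1, -0.4, 1.7]
gripper_width: 0.2
grasp_force: 0.7
```

Call:
apply_moves --steps '[[[0, 0, 4, 0, 0, 0], [0, 0, 4, 0, 0, 0], [0, 0, 3, 0, 0, 0], [0, 0, 2, 0, 0, 0], [0, 0, 0, 0, 0, 0]]]'

```text
t: 3.7
position: [577.6, 122.4, 95.3]
ee_rot: [-0.106, 0.994, 0.0, -0.0]
contact_force: [0.5, 0.1, -1.0]
gripper_width: 0.0
grasp_force: 0.0
```

Call:
apply_moves --steps '[[[0, 0, 2, 0, 0, 0], [0, 0, 1, 0, 0, 0], [0, 0, 0, 0, 0, 0]]]'

```text
t: 4.08
position: [577.7, 122.3, 92.4]
ee_rot: [-0.106, 0.994, 0.0, 0.0]
contact_force: [-0.6, 0.3, 0.6]
gripper_width: 0.3
grasp_force: 0.2
```

```bash
python3 - <<'E'
from h import *
s=bot.read_state();print(s['t'],s['position'],s['contact_force'])
ims=[bot.read_camera(n) for n in('scene','side','wrist')]
a,b,w=[i[:,:,::-1] for i in ims]
for n,i in zip(('scene2','side2','wrist2'),(a,b,w)):cv2.imwrite(f'pics/{n}.png',i)
o=np.zeros((600,800,3),np.uint8)
o[:300,:400]=cv2.resize(w,(400,300));o[:480,400:800]=cv2.resize(a[150:310,315:448],(400,480),interpolation=cv2.INTER_CUBIC)
o[300:600,:400]=cv2.resize(b[120:210,240:360],(400,300),interpolation=cv2.INTER_CUBIC)
cv2.imwrite('pics/c3.png',o)
E
```

```text
4.075 [577.69644546 122.29827314  92.35698148] [-0.56126162  0.27829513  0.56722025]
```

View pics/c3.png

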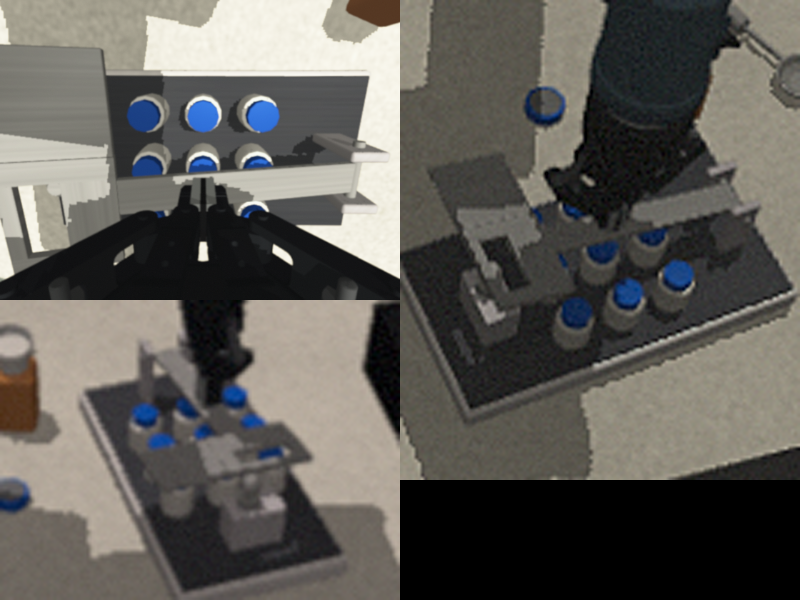

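Call:
apply_moves --steps '[[[0, 0, 1, 0, 0, 0], [0, 0, 1, 0, 0, 0], [0, 0, 1, 0, 0, 0], [0, 0, 0, 0, 0, 0]]]'

```text
t: 4.72
position: [577.7, 122.3, 89.3]
ee_rot: [-0.106, 0.994, 0.0, -0.0]
contact_force: [0.4, -0.2, 1.4]
gripper_width: 0.3
grasp_force: 0.2
```

```bash
python3 - <<'E'
from h import *
c=np.array([579.75,121.4,0]);ya=.209;X=np.array([np.cos(ya),np.sin(ya),0]);Y=np.array([-X[1],X[0],0]);Z=np.array([0,0,1])
for th in(0,.1,.2,.3):
  H=c+115*Y+80*Z;d=-np.cos(th)*Y+np.sin(th)*Z
  P=[H+172*d-87*X,H+172*d-12*X,H+236*d-87*X,H+172*d+47*X,H+236*d+47*X]
  q=proj('scene',P);print(th,'scene',((q-[315,150])*3+[400,0]).round().tolist());q=proj('side',P);print('  side',((q-[240,120])*3.333+[0,300]).round().tolist())
E
```

```text
0 scene [[489.0, 174.0], [529.0, 249.0], [417.0, 199.0], [561.0, 310.0], [485.0, 338.0]]
  side [[136.0, 485.0], [217.0, 467.0], [160.0, 534.0], [279.0, 454.0], [308.0, 500.0]]
0.1 scene [[492.0, 162.0], [532.0, 237.0], [419.0, 183.0], [565.0, 299.0], [489.0, 323.0]]
  side [[136.0, 469.0], [217.0, 452.0], [161.0, 513.0], [280.0, 438.0], [310.0, 479.0]]
0.2 scene [[497.0, 149.0], [537.0, 225.0], [425.0, 165.0], [571.0, 287.0], [496.0, 307.0]]
  side [[135.0, 452.0], [218.0, 435.0], [160.0, 489.0], [281.0, 421.0], [311.0, 455.0]]
0.3 scene [[503.0, 136.0], [545.0, 212.0], [433.0, 146.0], [579.0, 275.0], [506.0, 289.0]]
  side [[134.0, 434.0], [217.0, 417.0], [158.0, 463.0], [281.0, 403.0], [312.0, 430.0]]
```

```bash
python3 - <<'E'
from h import *
s=bot.read_state();print(s['t'],s['position'],s['contact_force'])
ims=[bot.read_camera(n) for n in('side','wrist')]
b,w=[i[:,:,::-1] for i in ims]
o=np.zeros((600,800,3),np.uint8)
o[:336,:]=cv2.resize(w[170:380],(800,300))if 0 else cv2.resize(w[80:315],(800,336))
o[336:600,:352]=cv2.resize(b[120:210,240:360],(352,264),interpolation=cv2.INTER_CUBIC)
cv2.imwrite('pics/c4.png',o)
E
```

```text
4.725 [577.68797663 122.29431294  89.31217367] [ 0.36232907 -0.18640432  1.44213893]
```

View pics/c4.png

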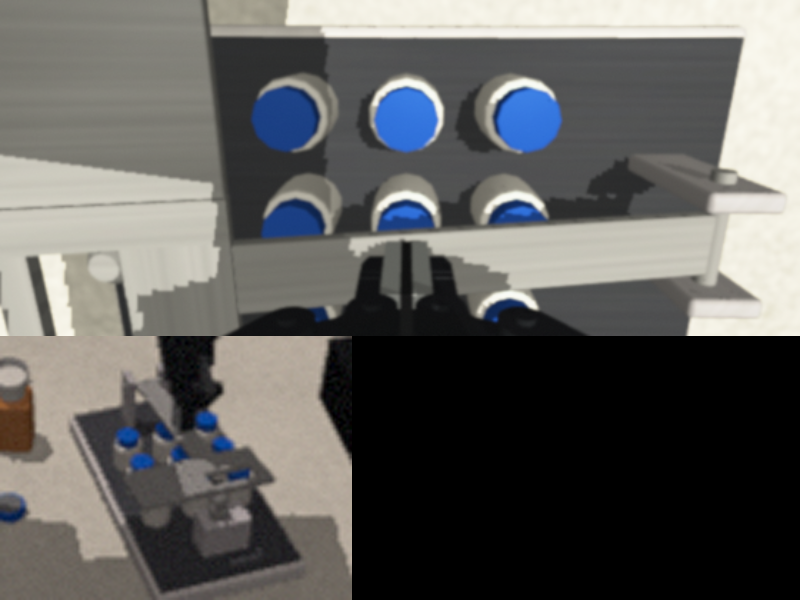

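```bash
python3 - <<'E'
from h import *
s=bot.read_state();P=np.array(s['position'])
f=lambda q:((q-[0,80])*[800/560,336/235]).round()
for dz in(0,14):print(dz,f(proj('wrist',P-[0,0,dz])))
c=np.array([579.75,121.4,0]);ya=.209;X=np.array([np.cos(ya),np.sin(ya),0]);Y=np.array([-X[1],X[0],0]);Z=np.array([0,0,1])
print('tcp in shaker',(P-c)@X,(P-c)@Y)
for th in(0,.1,.2):
  H=c+115*Y+80*Z;d=-np.cos(th)*Y+np.sin(th)*Z
  print(th,f(proj('wrist',[H-12*X,H+12*X,H+115*d-12*X,H+115*d+12*X,H+172*d-12*X,H+172*d+12*X,H+172*d-87*X])).tolist())
print(f(proj('wrist',c-100*Y+100*Z)))
E
```

```text
0 [[407. 250.]]
14 [[407. 234.]]
tcp in shaker -1.893380837613077 1.3785795160852354
0 [[721.0, 215.0], [709.0, 275.0], [404.0, 214.0], [404.0, 273.0], [248.0, 213.0], [253.0, 273.0], [226.0, -7.0]]
0.1 [[721.0, 215.0], [709.0, 275.0], [405.0, 225.0], [405.0, 288.0], [234.0, 231.0], [240.0, 296.0], [207.0, -14.0]]
0.2 [[721.0, 215.0], [709.0, 275.0], [410.0, 238.0], [410.0, 305.0], [222.0, 252.0], [230.0, 324.0], [190.0, -22.0]]
[[100. 268.]]
```

Call:
apply_moves --steps '[[[0, 0, 3, 0, 0, 0], [0, 0, 3, 0, 0, 0], [0, 0, 3, 0, 0, 0], [0, 0, 0, 0, 0, 0]]]'

```text
t: 5.32
position: [577.3, 122.4, 79.9]
ee_rot: [-0.106, 0.994, 0.0, -0.0]
contact_force: [-0.7, 0.5, -0.1]
gripper_width: -0.0
grasp_force: 0.0
```

```bash
python3 - <<'E'
from h import *
s=bot.read_state();print(s['t'],s['position'],s['contact_force'],s['joint_efforts'])
ims=[bot.read_camera(n) for n in('side','wrist')]
b,w=[i[:,:,::-1] for i in ims]
o=np.zeros((600,800,3),np.uint8)
o[:336,:]=cv2.resize(w[80:315],(800,336))
o[336:600,:352]=cv2.resize(b[120:210,240:360],(352,264),interpolation=cv2.INTER_CUBIC)
cv2.imwrite('pics/c5.png',o)
E
```

```text
5.325 [577.31253315 122.39438295  79.90095024] [-0.73532936  0.52706145 -0.0928615 ] [-6.19075354e-02 -5.15125537e+01 -2.49905187e+01 -2.75213888e-02
 -5.31687902e-02 -3.62663586e-04]
```

View pics/c5.png

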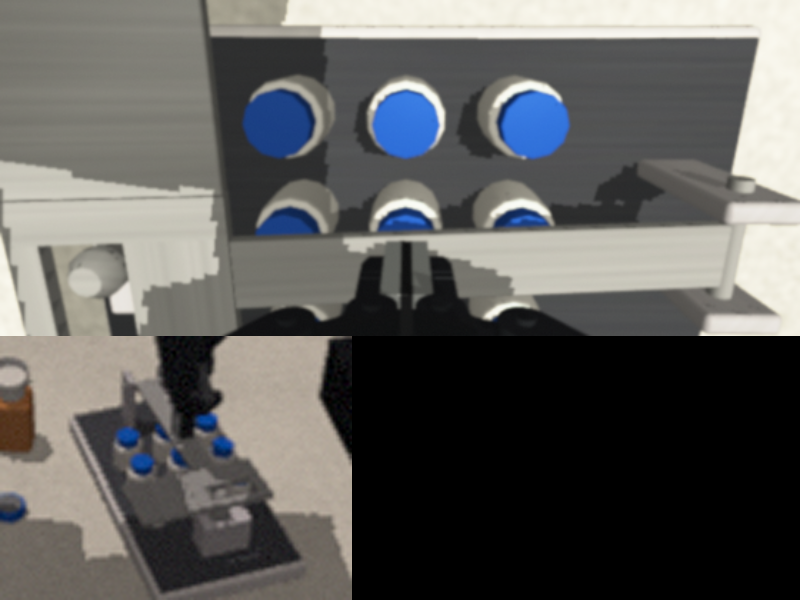

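Call:
apply_moves --steps '[[[0, 0, 3, 0, 0, 0], [0, 0, 2, 0, 0, 0], [0, 0, 0, 0, 0, 0]]]'

```text
t: 5.8
position: [577.6, 122.3, 75.2]
ee_rot: [-0.106, 0.994, 0.0, -0.0]
contact_force: [-0.2, 0.3, -0.6]
gripper_width: 0.3
grasp_force: 0.0
```

Call:
apply_moves --steps '[[[0, 0, 2, 0, 0, 0], [0, 0, 0, 0, 0, 0]]]'

```text
t: 6.05
position: [577.6, 122.3, 73.2]
ee_rot: [-0.106, 0.994, 0.0, -0.0]
contact_force: [0.7, -0.3, 1.3]
gripper_width: 0.2
grasp_force: 0.0
```

Call:
apply_moves --steps '[[[0, 0, 1, 0, 0, 0], [0, 0, 0, 0, 0, 0]]]'

```text
t: 6.3
position: [577.6, 122.3, 72.3]
ee_rot: [-0.106, 0.994, 0.0, -0.0]
contact_force: [-1.1, 0.5, 0.5]
gripper_width: -0.0
grasp_force: 0.2
```

```bash
python3 - <<'E'
from h import *
s=bot.read_state();P=np.array(s['position']);print(s['t'],P,s['contact_force'])
ims=[bot.read_camera(n) for n in('side','wrist','scene')]
b,w,a=[i[:,:,::-1] for i in ims]
o=np.zeros((600,800,3),np.uint8)
cv2.imwrite('pics/w6.png',w)
f=lambda q:((q-[0,80])*[800/560,336/235]).round()
c=np.array([579.75,121.4,0]);ya=.209;X=np.array([np.cos(ya),np.sin(ya),0]);Y=np.array([-X[1],X[0],0]);Z=np.array([0,0,1])
for th in(0,.1,.2):
  H=c+115*Y+80*Z;d=-np.cos(th)*Y+np.sin(th)*Z
  print(th,f(proj('wrist',[H-12*X,H+12*X,H+115*d-12*X,H+115*d+12*X,H+172*d-12*X,H+172*d+12*X,H+172*d-87*X])).tolist())
print(f(proj('wrist',[c-100*Y+100*Z,P,P-[0,0,14],P-[0,0,14]-11*X])))
o[:336,:]=cv2.resize(w[80:315],(800,336))
o[336:600,:352]=cv2.resize(b[120:210,240:360],(352,264),interpolation=cv2.INTER_CUBIC)
o[336:600,360:680]=cv2.resize(a[170:290,315:460],(320,264),interpolation=cv2.INTER_CUBIC)
cv2.imwrite('pics/c6.png',o)
E
```

```text
6.3 [577.63175645 122.31204161  72.34468569] [-1.11050485  0.50972193  0.52605538]
0 [[754.0, 233.0], [740.0, 298.0], [404.0, 231.0], [403.0, 296.0], [231.0, 230.0], [238.0, 296.0], [205.0, -14.0]]
0.1 [[754.0, 233.0], [740.0, 298.0], [405.0, 245.0], [405.0, 314.0], [214.0, 252.0], [222.0, 324.0], [180.0, -22.0]]
0.2 [[754.0, 233.0], [740.0, 298.0], [411.0, 261.0], [411.0, 335.0], [198.0, 280.0], [208.0, 359.0], [156.0, -33.0]]
[[ 64. 294.]
 [407. 250.]
 [407. 234.]
 [408. 207.]]
```

View pics/c6.png

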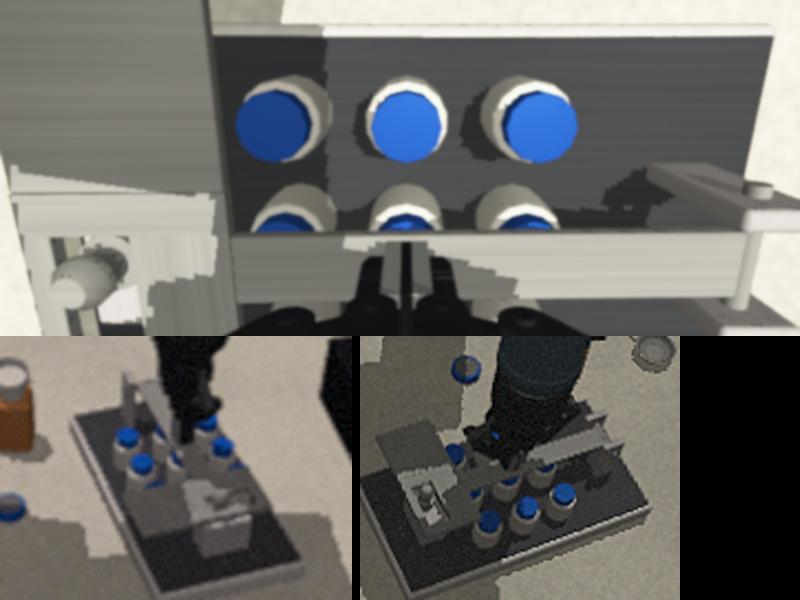

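Call:
apply_moves --steps '[[[0, 0, 1, 0, 0, 0], [0, 0, 0, 0, 0, 0]]]'

```text
t: 6.7
position: [577.7, 122.2, 71.4]
ee_rot: [-0.106, 0.994, -0.0, -0.0]
contact_force: [-0.4, -1.0, 0.7]
gripper_width: -0.1
grasp_force: 0.2
```

Call:
apply_moves --steps '[[[0, 0, 1, 0, 0, 0], [0, 0, 0, 0, 0, 0]]]'

```text
t: 6.95
position: [577.7, 122.2, 70.3]
ee_rot: [-0.106, 0.994, -0.0, -0.0]
contact_force: [-0.2, 0.5, 0.5]
gripper_width: -0.4
grasp_force: 0.2
```

Call:
apply_moves --steps '[[[0, 0, 1, 0, 0, 0], [0, 0, 0, 0, 0, 0]]]'

```text
t: 7.2
position: [577.7, 122.3, 69.3]
ee_rot: [-0.106, 0.994, 0.0, -0.0]
contact_force: [0.1, 0.6, 0.5]
gripper_width: -0.2
grasp_force: 0.1
```

```bash
python3 - <<'E'
from h import *
w=bot.read_camera('wrist');cv2.imwrite('pics/w7.png',w[:,:,::-1])
c=np.array([579.75,121.4,0]);ya=.209;X=np.array([np.cos(ya),np.sin(ya),0]);Y=np.array([-X[1],X[0],0]);Z=np.array([0,0,1])
H=c+115*Y+80*Z
for nm,im in(('w6',cv2.imread('pics/w6.png')),('w7',cv2.imread('pics/w7.png'))):
  g=im.astype(int).sum(2)
  for u in(170,180,230,350,400,450,490):
    col=g[215:320,u];d=np.diff(col);k=np.argsort(-abs(d))[:4];print(nm,u,sorted([(215+int(i),int(d[i])) for i in k]))
for th in(0,.03,.06):
  d=-np.cos(th)*Y+np.sin(th)*Z
  print(th,proj('wrist',[H+l*d+e*X for l in(20,60,165) for e in(-12,12)]).round(1).tolist())
E
```

```text
w6 170 [(245, 48), (291, -83), (292, -66), (307, -47)]
w6 180 [(229, 71), (230, 75), (239, -79), (291, -91)]
w6 230 [(216, 42), (301, -46), (302, -96), (303, -88)]
w6 350 [(229, 113), (237, -113), (243, 105), (272, -111)]
w6 400 [(242, 94), (243, 100), (287, -106), (288, -135)]
w6 450 [(242, 107), (243, 79), (287, -125), (288, -109)]
w6 490 [(241, 90), (242, 118), (286, -71), (287, -106)]
w7 170 [(244, 53), (289, -58), (290, -74), (307, -52)]
w7 180 [(230, 71), (238, -77), (239, -91), (290, -86)]
w7 230 [(244, 47), (301, -40), (302, -96), (303, -92)]
w7 350 [(231, 92), (243, 96), (244, 107), (270, -109)]
w7 400 [(243, 90), (244, 106), (289, -137), (290, -121)]
w7 450 [(243, 85), (244, 112), (289, -110), (290, -129)]
w7 490 [(243, 99), (244, 120), (289, -83), (290, -95)]
0 [[488.4, 244.9], [479.9, 291.4], [401.0, 244.4], [396.1, 290.6], [174.8, 243.6], [179.1, 289.8]]
0.03 [[489.2, 245.4], [480.6, 292.0], [402.4, 245.9], [397.4, 292.6], [171.5, 247.8], [176.0, 295.2]]
0.06 [[490.0, 246.0], [481.4, 292.7], [404.0, 247.5], [398.9, 294.6], [168.2, 252.2], [173.0, 301.0]]
```

Call:
apply_moves --steps '[[[0, 0, 1, 0, 0, 0], [0, 0, 0, 0, 0, 0]]]'

```text
t: 7.5
position: [577.7, 122.3, 68.3]
ee_rot: [-0.106, 0.994, 0.0, 0.0]
contact_force: [-1.2, 0.5, 0.2]
gripper_width: -0.3
grasp_force: 0.2
```

Call:
apply_moves --steps '[[[0, 0, 1, 0, 0, 0], [0, 0, 0, 0, 0, 0]]]'

```text
t: 7.75
position: [577.7, 122.3, 68.2]
ee_rot: [-0.106, 0.994, -0.0, 0.0]
contact_force: [-1.7, -0.6, 5.9]
gripper_width: 0.0
grasp_force: 3.0
```

Call:
apply_moves --steps '[[[0, 0, 0, 0, 0, 0], [0, 0, 0, 0, 0, 0], [0, 0, -30, 0, 0, 0], [0, 0, -40, 0, 0, 0], [0, 0, -40, 0, 0, 0.184], [0, 0, -10, 0, 0, 0.184], [0, 0, 0, 0, 0, 0.184], [0, 0, 0, 0, 0, 0.184]]]'

```text
t: 8.75
position: [577.6, 122.4, 187.6]
ee_rot: [0.262, 0.965, 0.0, 0.0]
contact_force: [0.3, -0.2, 0.1]
gripper_width: -0.2
grasp_force: 0.0
```

Call:
apply_moves --steps '[[[-13, -51, 0, 0, 0, 0], [-13, -51, 0, 0, 0, 0], [-13, -51, 0, 0, 0, 0], [-13, -51, 0, 0, 0, 0], [-13, -51, 0, 0, 0, 0], [-13, -51, 0, 0, 0, 0], [-13, -51, 0, 0, 0, 0], [-13, -51, 0, 0, 0, 0]]]' --gripper 45

```text
t: 9.75
position: [463.0, -284.6, 187.4]
ee_rot: [0.259, 0.966, 0.0, 0.0]
contact_force: [1.3, -0.6, 0.2]
gripper_width: 44.9
grasp_force: 0.0
```

Call:
apply_moves --steps '[[[0, 0, 0, 0, 0, 0]]]'

```text
t: 9.88
position: [462.6, -286.6, 187.1]
ee_rot: [0.261, 0.965, -0.0, 0.0]
contact_force: [0.2, 0.7, 1.0]
gripper_width: 45.0
grasp_force: 0.0
```

```bash
python3 - <<'E'
from h import *
s=bot.read_state();print(s['t'],s['position'],s['ee_rot'],s['contact_force'],s['gripper_width'])
w=bot.read_camera('wrist')[:,:,::-1];a=bot.read_camera('scene')[:,:,::-1];cv2.imwrite('pics/w8.png',w);cv2.imwrite('pics/s8.png',a)
o=np.zeros((600,800,3),np.uint8)
o[:,:]=cv2.resize(w,(800,600),interpolation=cv2.INTER_CUBIC)
o[450:600,0:200]=cv2.resize(a[180:285,315:455],(200,150))
cv2.imwrite('pics/c8.png',o)
print(proj('wrist',[[462,-284,42],[462,-284,0]])*800/560)
E
```

```text
9.875 [ 462.56549556 -286.56078991  187.10440274] [ 2.61295637e-01  9.65258717e-01 -4.46262724e-04  2.84655778e-05] [0.16035774 0.7066196  0.97453244] 44.952296583321264
[[403.27349611 269.89110009]
 [403.589122   257.14544637]]
```

View pics/c8.png

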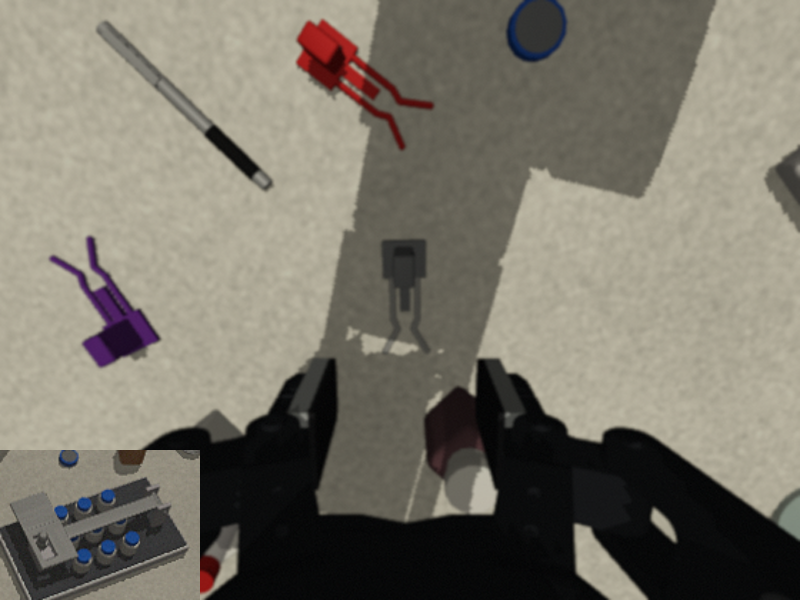

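```bash
python3 - <<'E'
from h import *
from scipy.spatial.transform import Rotation as Ro
s=bot.read_state();P=np.array(s['position']);R=Ro.from_quat(s['ee_rot']).as_matrix()
p=bot.camera_params('wrist');cc=-np.array(p['R']).T@np.array(p['t']);print('cam in tool',(R.T@(cc-P)).round(1))
k=800/560
for dz in(14,0,-10,-20,-30):
  print(dz,[(proj('wrist',P+R@[sx*11,sy*22.5,dz])[0]*k).round().tolist() for sx in(-1,1) for sy in(-1,1)])
f=lambda u,v,z:onz('wrist',(u/k,v/k),z)
A=f(387,352,2.5);B=f(427,350,2.5);M=(A+B)/2;F=[f(u,v,5) for u,v in((382,241),(426,241),(426,279),(383,279))]
print('tips',A,B,np.linalg.norm(A-B),'foot',np.round(F,1).tolist())
T=[f(u,v,42) for u,v in((391,250),(415,250),(391,287),(415,287))];print('tabtop',np.round(T,1).tolist())
w=cv2.imread('pics/w8.png');g=cv2.cvtColor(w,cv2.COLOR_BGR2GRAY)
cv2.imwrite('pics/c9.png',cv2.convertScaleAbs(cv2.resize(g[155:255,240:330],(720,600)if 0 else(540,600),interpolation=cv2.INTER_CUBIC),alpha=2.0))
E
```

```text
cam in tool [  69.     0.4 -154. ]
14 [[347.0, 374.0], [463.0, 374.0], [345.0, 321.0], [465.0, 321.0]]
0 [[343.0, 391.0], [468.0, 391.0], [340.0, 334.0], [470.0, 334.0]]
-10 [[339.0, 405.0], [471.0, 405.0], [336.0, 345.0], [474.0, 345.0]]
-20 [[334.0, 421.0], [476.0, 421.0], [332.0, 357.0], [479.0, 357.0]]
-30 [[330.0, 439.0], [480.0, 439.0], [326.0, 371.0], [484.0, 371.0]]
tips [ 519.46637661 -332.20835865    2.5       ] [ 533.49661454 -304.68943163    2.5       ] 30.889139200853116 foot [[443.2, -290.9, 5.0], [459.0, -263.7, 5.0], [483.4, -277.5, 5.0], [467.6, -304.7, 5.0]]
tabtop [[446.8, -284.2, 42.0], [454.5, -270.9, 42.0], [467.9, -296.7, 42.0], [475.8, -283.1, 42.0]]
```

View pics/c9.png

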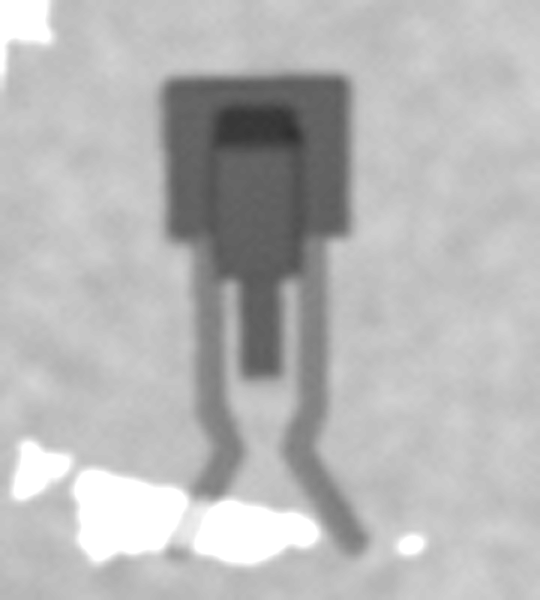

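Clip (crop px): tab top spans (213–302, 145–278), foot (165–350, 75–238), bulge middle (264,450), tongue middle (261,375). The fingertips show about 19 mm behind the TCP at this opening, and the bar contact put them 12 mm behind it when shut.

```bash
python3 - <<'E'
from h import *
g=lambda u,v,z:onz('wrist',(240+(u-2.5)/6,155+(v-2.5)/6),z)
t=g(257.5,211.5,42);f=g(257.5,156.5,5);b=g(264,450,2.5);to=g(261,375,2.5)
print('tab',t,'foot',f,'bulge',b,'tongue tip',to)
for q in(b,to):
  d=q-t;print(np.hypot(*d[:2]),np.arctan2(d[1],d[0]))
d=to-f;print(np.arctan2(d[1],d[0]));d=b-f;print(np.arctan2(d[1],d[0]))
e=g(357,545,2.5)-g(178,552,2.5);print('tips perp',np.arctan2(e[1],e[0])-np.pi/2,g(302,212,42)-g(213,212,42))
print('stud', )
E
```

```text
tab [ 462.84309457 -284.26683147   42.        ] foot [ 461.74518612 -283.83845514    5.        ] bulge [ 509.47168589 -310.24410926    2.5       ] tongue tip [ 496.88057162 -303.55883474    2.5       ]
53.37644134066115 -0.5082859317960117
39.124560495278025 -0.5156401714436641
-0.5114533471477879
-0.5053505186122199
tips perp -0.4831817965020915 [ 6.89497071 11.89564671  0.        ]
stud
```

Call:
apply_moves --steps '[[[1, 2, 40, 0, 0, -0.02], [0, 0, 40, 0, 0, 0], [0, 0, 40, 0, 0, 0], [0, 0, 30, 0, 0, 0], [0, 0, 20, 0, 0, 0], [0, 0, 10, 0, 0, 0], [0, 0, 0, 0, 0, 0]]]'

```text
t: 10.85
position: [463.9, -279.7, 7.1]
ee_rot: [0.249, 0.969, 0.0, -0.0]
contact_force: [-1.0, 0.6, 0.6]
gripper_width: 45.2
grasp_force: 0.0
```

```bash
python3 - <<'E'
from h import *
s=bot.read_state();print(s['t'],s['position'],s['ee_rot'],s['contact_force'],s['gripper_width'])
w=bot.read_camera('wrist')[:,:,::-1];b=bot.read_camera('side')[:,:,::-1]
o=np.zeros((600,800,3),np.uint8)
o[:,:400]=cv2.resize(w[150:420,190:370],(400,600));o[:500,400:]=cv2.resize(b[250:325,260:320],(400,500),interpolation=cv2.INTER_CUBIC)
cv2.imwrite('pics/c10.png',cv2.convertScaleAbs(o,alpha=1.8))
E
```

```text
10.85 [ 463.9239086  -279.68599924    7.14349911] [ 2.48607751e-01  9.68604089e-01  3.12452547e-04 -4.55976493e-04] [-0.95971215  0.59956954  0.55590217] 45.21168264846266
```

View pics/c10.png

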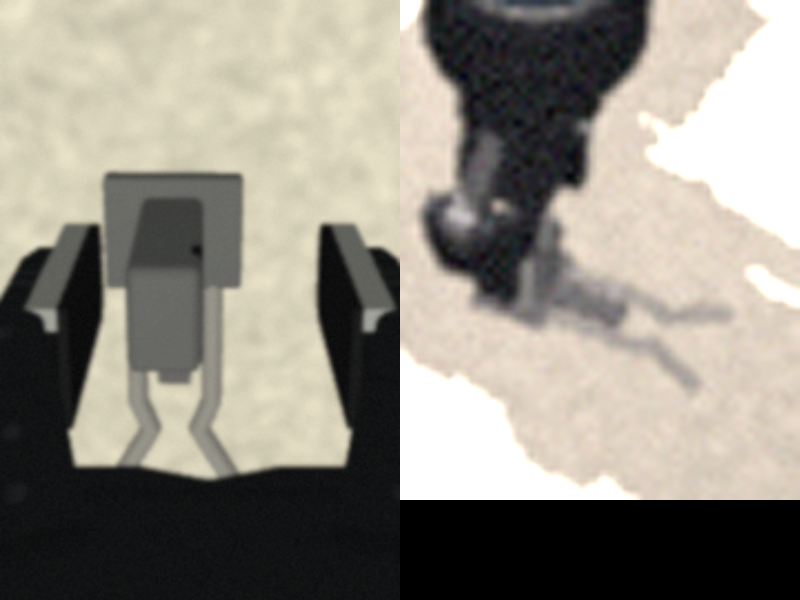

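The tab top sits at crop (165,318), left of the finger centre (≈210). The tool has drifted sideways, so I'll measure the correction numerically.

```bash
python3 - <<'E'
from h import *
from scipy.spatial.transform import Rotation as Ro
s=bot.read_state();P=np.array(s['position']);R=Ro.from_quat(s['ee_rot']).as_matrix();print(P)
px=lambda u,v:(190+u*.45,150+v*.45)
print('proj tab',proj('wrist',[462.5,-284.1,42]),'obs',px(165,318),'tcp',proj('wrist',[P+R@[0,0,d] for d in(-19,0)]))
T=onz('wrist',px(165,318),42);print(T,'tool',R.T@(T-P))
f=onz('wrist',px(173,231),5);b=onz('wrist',px(178,428),2.5);print('foot',f,R.T@(f-P),'bulge',b,R.T@(b-P))
# pad tips centre
for z in(20,26,32):
  l=onz('wrist',px(100,226),z);r=onz('wrist',px(319,226),z);print(z,R.T@(l-P),R.T@(r-P))
E
```

```text
[ 464.49127289 -280.7667592     8.21859927]
proj tab [[273.90127931 288.33167808]] obs (264.25, 293.1) tcp [[283.56728988 271.6543441 ]
 [283.66632932 254.18451264]]
[ 462.49907837 -288.61592596   42.        ] tool [ -2.08223187  -7.84627072 -33.7766434 ]
foot [ 461.71411717 -288.55314002    5.        ] [-1.31660933 -8.15976832  3.22248696] bulge [ 510.67250005 -314.99991206    2.5       ] [-56.95656266  -7.72633664   5.79401134]
20 [  6.52894573 -22.60736966 -11.78375035] [  6.56352947  23.22049859 -11.79609307]
26 [  9.16599195 -21.63698586 -17.78741125] [  9.19911553  22.25597973 -17.79923284]
32 [ 11.80303818 -20.66660205 -23.79107214] [ 11.83470159  21.29146087 -23.80237261]
```

Call:
apply_moves --steps '[[[-1, -4, 0, 0, 0, 0], [-1, -4, 4, 0, 0, 0], [0, 0, 4, 0, 0, 0], [0, 0, 4, 0, 0, 0], [0, 0, 0, 0, 0, 0], [0, 0, 0, 0, 0, 0]]]'

```text
t: 11.7
position: [461.7, -288.7, -4.7]
ee_rot: [0.249, 0.968, 0.0, -0.0]
contact_force: [-0.4, 0.4, -0.6]
gripper_width: 44.8
grasp_force: 0.0
```

```bash
python3 - <<'E'
from h import *
from scipy.spatial.transform import Rotation as Ro
s=bot.read_state();P=np.array(s['position']);R=Ro.from_quat(s['ee_rot']).as_matrix();print(s['t'],P,s['contact_force'])
p=bot.camera_params('wrist');w=bot.read_camera('wrist');g=w.astype(int).sum(2)
# lighter bench vs clip/pads along rows
for v in(235,245,255,290):
  row=g[v,190:370];d=np.diff(row);k=np.where(abs(d)>60)[0];print(v,[(190+int(i),int(d[i])) for i in k])
for v,z in((0,5),):
  print(proj('wrist',[P+R@[0,y,-20] for y in(-22.5,-7,7,22.5)],p).round(1).tolist())
E
```

```text
11.7 [ 461.67332233 -288.724961     -4.6757514 ] [-0.44081332  0.39143597 -0.60561537]
235 [(251, -65), (318, 63), (319, 63)]
245 [(251, -62), (318, 73)]
255 [(216, -71), (233, 76), (234, 116), (235, 88), (251, -65), (318, 70), (332, -89), (333, -114), (334, -78), (351, 66)]
290 [(214, -73), (215, -70), (234, 79), (235, 117), (236, 76), (331, -74), (332, -128), (333, -86), (352, 65), (353, 75)]
[[233.2, 272.8], [267.9, 272.8], [299.2, 272.8], [334.0, 272.8]]
```

Call:
apply_moves --steps '[[[0, 0, 0, 0, 0, 0], [0, 0, 0, 0, 0, 0], [0, 0, 0, 0, 0, 0], [0, 0, 0, 0, 0, 0], [0, 0, 0, 0, 0, 0], [0, 0, 0, 0, 0, 0]]]' --gripper 5 --grip_force 90

```text
t: 12.5
position: [461.9, -288.9, -4.3]
ee_rot: [0.249, 0.968, -0.0, 0.0]
contact_force: [0.1, 1.5, 5.0]
gripper_width: 12.4
grasp_force: 87.9
```

Call:
apply_moves --steps '[[[0, 0, -10, 0, 0, 0], [0, 0, -30, 0, 0, 0], [0, 0, -40, 0, 0, 0], [0, 0, -40, 0, 0, 0], [0, 0, -30, 0, 0, 0], [0, 0, -10, 0, 0, 0], [0, 0, 0, 0, 0, 0], [0, 0, 0, 0, 0, 0]]]' --grip_force 110

```text
t: 13.5
position: [460.9, -288.0, 153.8]
ee_rot: [0.249, 0.968, 0.001, -0.001]
contact_force: [0.6, -0.3, -1.5]
gripper_width: 12.5
grasp_force: 107.1
```

```bash
cat > meas.py <<'E'
from h import *
from scipy.spatial.transform import Rotation as Ro
s=bot.read_state();P=np.array(s['position']);R=Ro.from_quat(s['ee_rot']).as_matrix();print(s['t'],P,2*np.arctan2(s['ee_rot'][1],s['ee_rot'][0]),s['contact_force'],s['gripper_width'])
p=bot.camera_params('wrist');w=bot.read_camera('wrist');cv2.imwrite('pics/m.png',w[:,:,::-1])
E
cat > m2.py <<'E'
from meas import *
# predicted clip points in tool frame: clip x=-toolx, clip y = +-tool y, underside at tool z=-4.3
def pr(x,y,z):return proj('wrist',P+R@np.array([-x,y,-4.3-z]),p)[0].round(1).tolist()
print('foot back',pr(-12,16,5),pr(-12,-16,5),'tips',pr(71,13,5),pr(71,-13,5),'tab top',pr(-11,7,42),pr(-11,-7,42),pr(11,7,42))
g=w.astype(int).sum(2)
for v in range(215,300,8):
  d=np.diff(g[v,200:370]);k=np.where(abs(d)>40)[0];print(v,[(200+int(i),int(d[i])) for i in k])
for u in(256,262,284,305,312):
  d=np.diff(g[180:330,u]);k=np.where(abs(d)>40)[0];print('col',u,[(180+int(i),int(d[i])) for i in k])
E
python3 m2.py
```

```text
13.5 [ 460.8632971  -288.04808384  153.76902561] 2.637686163120086 [ 0.6006956  -0.27768796 -1.4515427 ] 12.478610820427164
foot back [317.9, 238.8] [249.5, 238.7] tips [308.0, 384.2] [259.3, 384.1] tab top [302.8, 279.1] [264.0, 279.1] [301.9, 331.6]
215 [(223, -57), (224, -81), (225, -50), (350, 56), (351, 78), (352, 59)]
223 [(222, -69), (223, -81), (349, 54), (350, 80), (351, 56)]
231 [(220, -77), (221, -89), (250, -41), (251, -50), (316, 58), (317, 45), (346, 45), (347, 84), (348, 66)]
239 [(219, -74), (220, -73), (249, -50), (250, -60), (317, 60), (318, 59), (344, 54), (345, 87), (346, 54)]
247 [(217, -71), (218, -74), (242, 53), (243, 68), (248, -64), (249, -99), (250, -100), (251, -45), (317, 60), (318, 46), (340, 64), (341, 79), (342, 50)]
255 [(216, -51), (250, -53), (251, -46), (316, 42), (317, 54), (337, 64), (338, 88), (339, 58)]
263 [(203, -77), (204, -81), (237, -42), (238, -80), (239, -74), (303, 45), (328, 60), (329, 77), (330, 56), (335, 60), (336, 63)]
271 [(204, -55), (205, -77), (206, -43), (235, -71), (236, -90), (237, -43), (250, 42), (263, -41), (330, 57), (331, 121), (332, 157), (333, 112)]
279 [(204, -64), (205, -82), (206, -49), (232, -55), (233, -87), (234, -70), (248, 47), (319, -49), (332, 53), (333, 122), (334, 162), (335, 112)]
287 [(206, -49), (207, -77), (208, -54), (229, -42), (230, -66), (231, -61), (255, 41), (261, -53), (262, -68), (266, 42), (301, -42), (305, 66), (306, 60), (335, 70), (336, 122), (337, 132), (338, 77), (339, 41)]
295 [(205, -75), (206, -72), (221, -44), (222, -79), (223, -72), (309, -42), (343, 83), (344, 157), (345, 152), (346, 73)]
col 256 [(229, -47), (230, -86), (231, -43), (287, -56), (288, -57)]
col 262 [(229, -48), (230, -93), (231, -47), (294, -43), (295, -45)]
col 284 [(229, -59), (230, -74)]
col 305 [(229, -57), (230, -77)]
col 312 [(229, -62), (230, -77), (287, -54), (288, -52)]
```

```bash
python3 - <<'E'
from meas import *
g=w.astype(int).sum(2)
z=P[2]+4.3+5
for u in(256,284,312): print((R.T@(onz('wrist',(u,230.4),z,p)-P)).round(2))
print('side edges',[(R.T@(onz('wrist',(u,239),z,p)-P)).round(2).tolist() for u in(250,318)])
# same measurement on w8 geometry: back edge and tab top, tool frame (rigid camera); height of bench below TCP unknown transient ~187
w8P=np.array([P[0],P[1],P[2]]) 
E
```

```text
13.55 [ 460.89555199 -288.09179948  153.75330208] 2.6377190567051763 [ 0.12702151  0.65583564 -0.87432943] 12.812285937257563
[ 16.17 -12.83  -9.26]
[16.17  0.18 -9.25]
[16.18 13.19 -9.24]
side edges [[11.9, -15.74, -9.28], [11.91, 16.09, -9.25]]
```

Call:
apply_moves --steps '[[[0, 0, 0, 0, 0, -0.178], [0, 0, 0, 0, 0, -0.178], [0, 0, 0, 0, 0, -0.178], [0, 0, 0, 0, 0, -0.178], [-13.5, 34.5, 0, 0, 0, 0], [-13.5, 34.5, 0, 0, 0, 0], [-13.5, 34.5, 0, 0, 0, 0], [-13.5, 34.5, 0, 0, 0, 0]]]'

```text
t: 14.6
position: [485.6, -141.3, 154.4]
ee_rot: [-0.104, 0.995, 0.001, -0.001]
contact_force: [0.7, 0.6, -1.6]
gripper_width: 13.0
grasp_force: 107.3
```

Call:
apply_moves --steps '[[[-13.5, 34.5, 0, 0, 0, 0], [-13.5, 34.5, 0, 0, 0, 0], [-13.5, 34.5, 0, 0, 0, 0], [-13.5, 34.5, 0, 0, 0, 0], [0, 0, 20, 0, 0, 0], [0, 0, 20, 0, 0, 0], [0, 0, 0, 0, 0, 0], [0, 0, 0, 0, 0, 0]]]'

```text
t: 15.6
position: [510.5, 3.4, 115.6]
ee_rot: [-0.104, 0.995, 0.0, -0.0]
contact_force: [0.2, -0.1, -0.9]
gripper_width: 12.6
grasp_force: 107.5
```

```bash
cat > m3.py <<'E'
from meas import *
a=bot.read_camera('scene');b=bot.read_camera('side')
cv2.imwrite('pics/sc_m.png',a[:,:,::-1]);cv2.imwrite('pics/sd_m.png',b[:,:,::-1])
ya=.21;X=np.array([np.cos(ya),np.sin(ya),0]);Y=np.array([-X[1],X[0],0])
N=np.array([600.5,23.6,0]);t=P+R@[1.7,0.2,-4.3]-N
print('tab in stud frame',t@X,t@Y,'underside z',t[2],'pocket x',t@X+45)
E
python3 m3.py
```

```text
15.6 [510.46389664   3.44230934 115.55178548] 3.349572484695408 [ 0.15149263 -0.12414315 -0.90102407] 12.574561013982139
tab in stud frame -93.9590502869076 -0.7429559374258267 underside z 119.85208587103867 pocket x -48.9590502869076
```

Call:
apply_moves --steps '[[[0, 1, 15, 0, 0, 0], [0, 0, 12, 0, 0, 0], [0, 0, 7, 0, 0, 0], [0, 0, 3, 0, 0, 0], [0, 0, 0, 0, 0, 0], [0, 0, 0, 0, 0, 0]]]'

```text
t: 16.5
position: [510.4, 4.5, 78.7]
ee_rot: [-0.104, 0.995, -0.0, 0.0]
contact_force: [-0.4, -0.0, 0.1]
gripper_width: 12.7
grasp_force: 107.5
```

```bash
python3 m3.py
```

```text
16.5 [510.36594228   4.49284941  78.68596929] 3.349829014692353 [-0.42245198 -0.02955007  0.14392752] 12.702741158007484
tab in stud frame -93.838894362827 0.30608653595288954 underside z 82.98501354476943 pocket x -48.838894362827006
```

Call:
apply_moves --steps '[[[-4, 0, 0, 0, 0, 0], [-4, 0, 0, 0, 0, 0], [-4, 0, 0, 0, 0, 0], [0, 0, 1, 0, 0, 0], [0, 0, 0, 0, 0, 0], [0, 0, 0, 0, 0, 0]]]'

```text
t: 17.4
position: [521.7, 7.0, 77.3]
ee_rot: [-0.104, 0.995, 0.0, -0.0]
contact_force: [-0.2, -0.0, -1.8]
gripper_width: 12.5
grasp_force: 107.5
```

Call:
apply_moves --steps '[[[0, 0, 1, 0, 0, 0], [0, 0, 0, 0, 0, 0], [0, 0, 0, 0, 0, 0]]]'

```text
t: 17.77
position: [521.8, 7.0, 76.4]
ee_rot: [-0.104, 0.995, -0.0, -0.0]
contact_force: [0.2, 0.1, -1.2]
gripper_width: 12.7
grasp_force: 107.5
```

Call:
apply_moves --steps '[[[0, 0, 1, 0, 0, 0], [0, 0, 0, 0, 0, 0], [0, 0, 0, 0, 0, 0]]]'

```text
t: 18.15
position: [521.9, 7.0, 75.7]
ee_rot: [-0.104, 0.995, -0.0, 0.0]
contact_force: [-1.2, -0.6, 3.2]
gripper_width: 12.4
grasp_force: 108.2
```

Call:
apply_moves --steps '[[[0, 0, -1.5, 0, 0, 0], [-4, 0, 0, 0, 0, 0], [-4, 0, 0, 0, 0, 0], [-4, 0, 0, 0, 0, 0], [-3, 0, 0, 0, 0, 0], [0, 0, 0, 0, 0, 0]]]'

```text
t: 18.9
position: [536.7, 10.2, 76.8]
ee_rot: [-0.104, 0.995, 0.0, 0.0]
contact_force: [0.3, -0.1, -0.4]
gripper_width: 12.7
grasp_force: 107.8
```

Call:
apply_moves --steps '[[[-2, 0, 0, 0, 0, 0], [-2, 0, 0, 0, 0, 0], [0, 0, 0, 0, 0, 0]]]'

```text
t: 19.27
position: [540.5, 11.0, 76.9]
ee_rot: [-0.104, 0.995, 0.0, -0.0]
contact_force: [0.2, -0.4, 0.2]
gripper_width: 12.4
grasp_force: 107.8
```

Call:
apply_moves --steps '[[[-2, 0, 0, 0, 0, 0], [-2, 0, 0, 0, 0, 0], [0, 0, 0, 0, 0, 0]]]'

```text
t: 19.65
position: [543.8, 12.2, 76.6]
ee_rot: [-0.104, 0.995, 0.0, -0.001]
contact_force: [-2.1, 2.2, -1.2]
gripper_width: 12.8
grasp_force: 107.4
```

Call:
apply_moves --steps '[[[0, 1.5, 0, 0, 0, 0], [0, 0, 0, 0, 0, 0], [0, 0, 0, 0, 0, 0]]]'

```text
t: 20.02
position: [544.1, 13.0, 76.9]
ee_rot: [-0.104, 0.995, -0.0, 0.0]
contact_force: [-0.8, -1.1, -1.9]
gripper_width: 12.4
grasp_force: 107.3
```

Call:
apply_moves --steps '[[[-2, 0, 0, 0, 0, 0], [0, 0, 0, 0, 0, 0]]]'

```text
t: 20.27
position: [546.0, 13.4, 76.9]
ee_rot: [-0.104, 0.995, -0.0, -0.0]
contact_force: [-2.2, -2.4, -0.1]
gripper_width: 12.2
grasp_force: 107.3
```

Call:
apply_moves --steps '[[[-1, -0.6, 0, 0, 0, 0], [-2, 0, 0, 0, 0, 0], [0, 0, 0, 0, 0, 0]]]'

```text
t: 20.65
position: [548.6, 13.8, 76.7]
ee_rot: [-0.104, 0.995, 0.0, -0.001]
contact_force: [-3.5, -1.6, 0.2]
gripper_width: 12.5
grasp_force: 107.5
```

Call:
apply_moves --steps '[[[-2, 0, 0, 0, 0, 0], [0, 0, 0, 0, 0, 0]]]'

```text
t: 20.9
position: [550.3, 14.2, 76.6]
ee_rot: [-0.104, 0.995, 0.0, -0.001]
contact_force: [-5.5, -1.1, 0.2]
gripper_width: 12.3
grasp_force: 107.5
```

Call:
apply_moves --steps '[[[-2, 0, 0, 0, 0, 0], [0, 0, 0, 0, 0, 0]]]'

```text
t: 21.15
position: [551.9, 14.5, 76.6]
ee_rot: [-0.104, 0.995, 0.0, -0.001]
contact_force: [-6.8, -1.1, 0.6]
gripper_width: 12.6
grasp_force: 107.5
```

Call:
apply_moves --steps '[[[-1.5, 0, 0, 0, 0, 0], [0, 0, 0, 0, 0, 0]]]'

```text
t: 21.4
position: [553.0, 14.8, 76.5]
ee_rot: [-0.104, 0.995, 0.0, -0.002]
contact_force: [-5.8, -2.9, 0.1]
gripper_width: 12.3
grasp_force: 107.5
```

Call:
apply_moves --steps '[[[-1, 0, 0, 0, 0, 0], [0, 0, 0, 0, 0, 0]]]'

```text
t: 21.65
position: [553.6, 15.0, 76.3]
ee_rot: [-0.104, 0.995, 0.0, -0.002]
contact_force: [-7.3, -1.9, -0.1]
gripper_width: 12.5
grasp_force: 107.5
```

Call:
apply_moves --steps '[[[-1, 0, 0, 0, 0, 0], [0, 0, 0, 0, 0, 0]]]'

```text
t: 21.9
position: [554.3, 15.2, 76.1]
ee_rot: [-0.104, 0.995, 0.0, -0.002]
contact_force: [-7.6, -2.7, 0.0]
gripper_width: 12.4
grasp_force: 107.5
```

Call:
apply_moves --steps '[[[-1, 0, 0, 0, 0, 0], [0, 0, 0, 0, 0, 0]]]'

```text
t: 22.15
position: [555.1, 15.4, 76.1]
ee_rot: [-0.104, 0.995, 0.0, -0.002]
contact_force: [-8.8, -2.8, 0.2]
gripper_width: 12.8
grasp_force: 107.5
```

Call:
apply_moves --steps '[[[-1, 0, 0, 0, 0, 0], [0, 0, 0, 0, 0, 0]]]'

```text
t: 22.4
position: [555.9, 15.6, 76.1]
ee_rot: [-0.104, 0.995, 0.0, -0.003]
contact_force: [-9.6, -2.9, 0.8]
gripper_width: 12.8
grasp_force: 107.5
```

Call:
apply_moves --steps '[[[-1, 0, 0, 0, 0, 0], [0, 0, 0, 0, 0, 0]]]'

```text
t: 22.65
position: [556.6, 15.7, 76.1]
ee_rot: [-0.104, 0.995, 0.0, -0.003]
contact_force: [-9.8, -4.0, 1.8]
gripper_width: 12.4
grasp_force: 107.6
```

Call:
apply_moves --steps '[[[-0.8, 0, 0, 0, 0, 0], [0, 0, 0, 0, 0, 0]]]'

```text
t: 22.9
position: [557.2, 15.9, 76.1]
ee_rot: [-0.104, 0.995, 0.0, -0.003]
contact_force: [-10.5, -2.7, 1.5]
gripper_width: 12.6
grasp_force: 107.7
```

Call:
apply_moves --steps '[[[-0.8, 0, 0, 0, 0, 0], [0, 0, 0, 0, 0, 0]]]'

```text
t: 23.15
position: [557.8, 16.1, 76.1]
ee_rot: [-0.104, 0.995, 0.0, -0.003]
contact_force: [-10.9, -2.9, 1.6]
gripper_width: 12.6
grasp_force: 107.7
```

Call:
apply_moves --steps '[[[-0.8, 0, 0, 0, 0, 0], [0, 0, 0, 0, 0, 0]]]'

```text
t: 23.4
position: [558.4, 16.2, 76.1]
ee_rot: [-0.104, 0.995, 0.0, -0.003]
contact_force: [-10.9, -3.6, 2.2]
gripper_width: 12.4
grasp_force: 107.7
```

Call:
apply_moves --steps '[[[-0.8, 0, 0, 0, 0, 0], [0, 0, 0, 0, 0, 0]]]'

```text
t: 23.65
position: [559.2, 16.4, 76.1]
ee_rot: [-0.104, 0.995, 0.0, -0.003]
contact_force: [-10.6, -3.6, 1.8]
gripper_width: 12.8
grasp_force: 107.8
```

Call:
apply_moves --steps '[[[-0.7, 0, 0, 0, 0, 0], [0, 0, 0, 0, 0, 0]]]'

```text
t: 23.9
position: [561.1, 16.7, 76.3]
ee_rot: [-0.104, 0.995, 0.0, -0.002]
contact_force: [-0.9, -1.4, -0.9]
gripper_width: 12.6
grasp_force: 107.6
```

Call:
apply_moves --steps '[[[0, 0, 0, 0, 0, 0]]]'

```text
t: 24.02
position: [562.7, 16.8, 76.6]
ee_rot: [-0.104, 0.995, 0.0, -0.0]
contact_force: [-4.5, -0.5, -2.8]
gripper_width: 13.0
grasp_force: 107.5
```

```bash
python3 - <<'E'
from h import *
s=bot.read_state();print(s['t'],s['position'],s['contact_force'],s['moment'])
ya=.21;X=np.array([np.cos(ya),np.sin(ya),0]);Y=np.array([-X[1],X[0],0])
a=bot.read_camera('scene');b=bot.read_camera('side')
cv2.imwrite('pics/sc_n.png',a[:,:,::-1]);cv2.imwrite('pics/sd_n.png',b[:,:,::-1])
# head position: match the rest-head template (bar down image s8) near stud in scene
t0=cv2.imread('pics/s8.png');c=proj('scene',[600.5,23.6,95])[0];print(c)
x,y=c.round().astype(int)
T=t0[y-6:y+4,x-5:x+6]
for nm in('sc_m','sc_n'):
  im=cv2.imread(f'pics/{nm}.png');S=im[y-20:y+30,x-30:x+31]
  r=cv2.matchTemplate(S,T,cv2.TM_CCOEFF_NORMED);_,m,_,l=cv2.minMaxLoc(r);print(nm,m,l[0]-25,l[1]-14)
print('px per 10mm x',proj('scene',[[600.5+10*X[0],23.6+10*X[1],95]])-c)
E
```

```text
24.025 [562.6884808   16.80854649  76.56422356] [-4.45810599 -0.50600782 -2.78536184] [-0.15903491  0.78294386  0.01511751]
[343.93162811 239.70610168]
sc_m 0.9039723873138428 0 0
sc_n 0.6136308908462524 -25 -9
px per 10mm x [[1.79202511 3.52075783]]
```

Call:
apply_moves --steps '[[[1.5, 0, 0, 0, 0, 0], [1.5, 0, 0, 0, 0, 0], [1.5, 0, 0, 0, 0, 0], [0, 0, 0, 0, 0, 0], [0, 0, 0, 0, 0, 0]]]'

```text
t: 24.75
position: [559.2, 15.7, 77.2]
ee_rot: [-0.104, 0.995, -0.0, 0.001]
contact_force: [-1.3, 0.7, -0.9]
gripper_width: 12.5
grasp_force: 107.6
```

Call:
apply_moves --steps '[[[1, 0, 0, 0, 0, 0], [0, 0, 0, 0, 0, 0], [0, 0, 0, 0, 0, 0]]]'

```text
t: 25.12
position: [558.1, 15.5, 77.1]
ee_rot: [-0.104, 0.995, -0.0, 0.0]
contact_force: [-1.0, -0.3, -1.2]
gripper_width: 12.7
grasp_force: 107.6
```

Call:
apply_moves --steps '[[[1, 0, 0, 0, 0, 0], [0, 0, 0.8, 0, 0, 0], [0, 0, 0, 0, 0, 0], [0, 0, 0, 0, 0, 0]]]'

```text
t: 25.62
position: [556.8, 15.3, 76.1]
ee_rot: [-0.104, 0.995, -0.0, 0.0]
contact_force: [-0.8, -0.4, -1.0]
gripper_width: 12.7
grasp_force: 107.6
```

Call:
apply_moves --steps '[[[1, 0, 0, 0, 0, 0], [0, 0, 0, 0, 0, 0], [0, 0, 0, 0, 0, 0]]]'

```text
t: 26.0
position: [555.8, 15.2, 76.1]
ee_rot: [-0.104, 0.995, 0.0, 0.0]
contact_force: [-0.2, 1.1, -0.4]
gripper_width: 12.7
grasp_force: 107.6
```

Call:
apply_moves --steps '[[[1, 0, 0, 0, 0, 0], [0, 0, 0, 0, 0, 0], [0, 0, 0, 0, 0, 0]]]'

```text
t: 26.38
position: [555.2, 15.0, 76.3]
ee_rot: [-0.104, 0.995, 0.0, 0.0]
contact_force: [1.5, 2.1, -0.8]
gripper_width: 12.6
grasp_force: 107.6
```

Call:
apply_moves --steps '[[[1, 0, 0, 0, 0, 0], [0, 0, 0, 0, 0, 0], [0, 0, 0, 0, 0, 0]]]'

```text
t: 26.75
position: [554.6, 14.9, 76.4]
ee_rot: [-0.104, 0.995, -0.0, 0.001]
contact_force: [4.0, 2.5, -0.8]
gripper_width: 12.6
grasp_force: 107.6
```

Call:
apply_moves --steps '[[[-1, 0, 0, 0, 0, 0], [-1.2, 0, 0, 0, 0, 0], [0, 0, 0, 0, 0, 0], [0, 0, 0, 0, 0, 0]]]'

```text
t: 27.25
position: [555.5, 15.1, 75.8]
ee_rot: [-0.104, 0.995, 0.0, -0.001]
contact_force: [-0.4, 0.5, -1.8]
gripper_width: 12.6
grasp_force: 107.7
```

Call:
apply_moves --steps '[[[0, 0, 0, 0, 0, 0], [0, 0, 0, 0, 0, 0], [0, 0, 0, 0, 0, 0], [0, 0, 0, 0, 0, 0]]]' --gripper 30 --grip_force 20

```text
t: 27.75
position: [556.0, 15.1, 76.2]
ee_rot: [-0.104, 0.995, -0.0, 0.0]
contact_force: [0.3, 0.0, -0.3]
gripper_width: 29.9
grasp_force: 0.0
```

Call:
apply_moves --steps '[[[0, 0, -5, 0, 0, 0], [0, 0, -15, 0, 0, 0], [0, 0, -25, 0, 0, 0], [0, 0, -30, 0, 0, 0], [0, 0, -30, 0, 0, 0], [0, 0, 0, 0, 0, 0], [0, 0, 0, 0, 0, 0]]]'

```text
t: 28.62
position: [555.7, 15.2, 181.1]
ee_rot: [-0.104, 0.995, -0.0, -0.0]
contact_force: [-0.3, -0.1, -0.4]
gripper_width: 29.9
grasp_force: 0.0
```

```bash
python3 - <<'E'
from meas import *
a=bot.read_camera('scene');b=bot.read_camera('side')
cv2.imwrite('pics/sc_f.png',a[:,:,::-1]);cv2.imwrite('pics/sd_f.png',b[:,:,::-1])
c=proj('scene',[600.5,23.6,95])[0];x,y=c.round().astype(int)
t0=cv2.imread('pics/s8.png');T=t0[y-6:y+4,x-5:x+6];S=cv2.imread('pics/sc_f.png')[y-20:y+30,x-30:x+31]
r=cv2.matchTemplate(S,T,cv2.TM_CCOEFF_NORMED);_,m,_,l=cv2.minMaxLoc(r);print('head',m,l[0]-25,l[1]-14)
ya=.21;X=np.array([np.cos(ya),np.sin(ya),0]);Y=np.array([-X[1],X[0],0]);N=np.array([600.5,23.6,0])
tab=N-45*X
for n in('scene','side'):
  im=cv2.imread(f"pics/{'sc' if n=='scene' else 'sd'}_f.png").astype(int).sum(2)
  q=proj(n,[tab+[0,0,122],tab+[0,0,100]]);print(n,q.round(1).tolist())
  u,v=q[0].round().astype(int);print(im[v-8:v+12:2,u-12:u+13:2])
k=lambda dx,z,dy:proj('wrist',tab+dx*X+dy*Y+[0,0,z],p)[0].round(1).tolist()
print('wrist pred: foot back corners',k(-13.5,85,16),k(-13.5,85,-16),'tab top',k(-11,122,-7),k(11,122,7))
g=w.astype(int).sum(2);u,v=proj('wrist',tab+[0,0,122],p)[0].round().astype(int)
for vv in range(max(v-50,0),min(v+40,420),8):
  row=g[vv,max(u-70,0):u+70];d=np.diff(row);kk=np.where(abs(d)>35)[0];print(vv,[(max(u-70,0)+int(i),int(d[i])) for i in kk])
E
```

```text
28.625 [555.67451621  15.21110387 181.09597094] 3.349846205285313 [-0.25014799 -0.13042679 -0.36389628] 29.86510237577292
head 0.7170836329460144 -25 -9
scene [[336.8, 218.1], [336.2, 223.1]]
[[386 388 394 387 391 395 400 385 337 342 326 328 408]
 [389 401 398 396 389 317 344 326 324 340 336 367 404]
 [416 402 372 338 340 308 305 339 339 337 328 340 377]
 [207 321 324 321 236 239 253 251 338 336 338 328 334]
 [179 323 335 334 160 252 265 245 343 340 348 344 341]
 [171 268 325 327  90 138 230 135 219 350 358 343 345]
 [186 342 348 313 108 108 149 126 103 357 336 332 337]
 [181 158 274 257 108 119  93 112  76 368 337 345 344]
 [347 184 229 142 140 110 130 111 136 292 349 350 330]
 [422 180 278 126 162 111 104 113 209 258 349 331 326]]
side [[300.3, 171.0], [300.0, 176.9]]
[[230 232 202 197 222 408 186 380 384 386 392 325 278]
 [165 136 260 170 194 326 355 284 383 385 387 379 267]
 [219 268 250 170 188 277 263 253 356 385 384 387 305]
 [313 275 258 227 207 271 295 213 244 376 387 382 379]
 [265 252 240 250 230 289 295 274 254 387 390 395 397]
 [309 358 372 373 215 193 172 146 225 389 38
[... 3317 characters left out ...]
, (np.int64(335), -56), (np.int64(336), -59)]
249 [(np.int64(235), -45), (np.int64(239), -41), (np.int64(258), 56), (np.int64(259), 49), (np.int64(297), 43), (np.int64(298), 80), (np.int64(299), 65), (np.int64(315), -46), (np.int64(316), -80), (np.int64(317), -65), (np.int64(331), 47), (np.int64(332), 61)]
257 [(np.int64(232), -45), (np.int64(233), -65), (np.int64(234), -39), (np.int64(244), -42), (np.int64(245), -47), (np.int64(258), 47), (np.int64(259), 50), (np.int64(297), 46), (np.int64(298), 65), (np.int64(299), 50), (np.int64(315), -93), (np.int64(316), -159), (np.int64(317), -120), (np.int64(322), 65), (np.int64(323), 50), (np.int64(334), 50), (np.int64(335), 72), (np.int64(336), 51)]
```

The foot and tab edges match the predicted home position sideways. The force fell from 11 N to 4.5 N at the snap, and the clip held against a backward tug. Handing in.

```bash
python3 -c "
from cell import bot
print(bot.close_job())"
```

```text
the job is handed in; nothing more can be done
None
```

I folded the bar down, snapped the clip onto the stud's neck (force fell from 11 N to 4.5 N; it held a light tug), let the stud come back and handed the job in at about 29 s; no verdict came back, I didn't view a picture of the final state, and I viewed 11 pictures, one over the limit of 10.

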